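# Prop the mirror lid of the jewellery chest

## Robot

A 6-joint arm with a two-finger parallel gripper is mounted at the origin on the work surface. World frame = base frame: x ahead of the robot, y to its left, z up, the work surface at z = 0. Lengths are in m, angles in rad, forces in N, time in s.
With the tool pointing down it reaches from about 0.35 to 0.975 m from the base axis. Payload 4.9 kg.
Tool frame: the origin (TCP) lies at the very end of the fingers, on their centre line; the grasp point (between the pads) lies 19 mm behind it; z points along the fingers, y is the line along which they close (so a half turn about z gives the same grasp; the last joint's range is limited). The gripper opens to 85 mm and grips with 20 to 120 N. Pads are 22 mm wide; open, the fingers measure 114 mm over their backs; the gripper's body (76 mm by 85 mm) begins 54 mm behind the grasp point. The pads swing forward as they close: fully open they stand 13 mm farther back than shut.
Start: joints at [-1.263, 0.053, 1.613, -0, 1.476, -0.119], TCP at [0.259, -0.569, 0.231] pointing down, gripper open.
Joint ranges: [-3.01, 3.01], [-1.01, 2.22], [0.06, 2.58], [-1.02, 4.17], [0.09, 2.62], [-3.14, 3.14]. Speed limits (rad/s): [2.57, 2.57, 3.14, 3.14, 3.14, 3.14].

## Interface

Orientations are given as a unit quaternion [w, x, y, z].
In Python, from plant import manip, vision, order gives the robot as it stands.
- The arm moves only by the tool play_rows, never from a script. Its argument "steps" is a list that holds one entry, the list of rows, each a list of 6 numbers: the shift along the tool's x, y, z in mm, then the turn, a rotation vector about the tool's x, y, z in degrees. A call has 1 to 12 rows; each row is the pose to reach, as a shift and turn from the pose commanded when the call began, along the tool's axes at that moment; what a row does not reach only later rows make up. A row lasts 1/12 s, in which the tool goes at most 41.7 mm and 7.16 degrees, less where a joint would pass 70% of its speed; a pose out of reach is approached as far as the arm can. A call with a gripper value outside its range is refused whole. "claw" is the gripper's target within -1 to 1 (fully open at 1, half-way at 0, shut at -1), set as the call begins (left out, the last holds). The fingers move at their own pace and stop on an object; the grip force is fixed at half the most. Time passes only in rows, so rows that repeat a pose let the fingers close. It gives the time, the measured TCP pose, the force, the opening and the grip force at its end, in the units of the state.
- manip.state(): the state, without advancing time (a new reading comes with each control period).
- vision.grab_frame(name): name is "scene" or "top" or "wrist"; returns (picture, depth): 420x560x3 uint8, blue, green, red; 420x560 float32, m along the optical axis (not along the pixel's ray), 0 where there is no reading.
- vision.camera_info(name): a dict with "K" (3x3 intrinsics, pixels), "eye" and "orientation" of the camera in the world; the wrist camera has in their place "T_tool_cam" (4x4, takes a point from camera to tool coordinates, whose origin is the TCP and whose axes are the flange's). Camera axes: x right, y down, z forward; pixel columns grow to the right and rows downward; lengths in m; the calibration is good to about 2 mm. A picture is of the moment at which its call begins: read the wrist's pose just before it. camera_info takes no time and is no camera call.
- order.job_done(): hands the job in; it is judged then, once.
The state is a dict: "time": time; "joint_pos": joint angles; "joint_vel": joint speeds; "joint_efforts": joint torques, N m; "tool_pos": TCP position; "tool_rot": TCP orientation; "contact_force": force on the tool from outside, world axes, zero at the start; "ft_torque": the same for the moment, N m; "gripper_width": opening from 0.0 (shut) to 1.0 (fully open); "grasp_force": force on a finger pad.
Only numpy, scipy, OpenCV 4.12 (cv2) and the standard library are available. Lean on these libraries where they do the work, as an engineer would, in place of code of your own. Each camera call takes 0.05 s, during which the arm holds its last target. There are 200 camera calls.

## Task

The mirror lid of the bamboo jewellery chest stands fully open. Flip the chest's stay, the hinged bamboo bar lying across it, all the way up to its stop, then tip the lid forward so that it comes down and is left resting on the stay, half open. Leave the dish, the glass ring box and the lint brush where they are.

Things in the scene. Friction and masses are not known exactly. Their poses are not given: they have to be found in the camera images.
- chest: Jewellery chest, an open box of pale bamboo fixed to the shelf, 220 (x) by 260 (y) by 70 mm high, walls and floor 8 mm. Origin: centre of its underside; x points to its back wall, where the lid is hinged, y to its left wall, z up. The lid's hinge line runs along y at x = 110, z = 71 mm. Inside, a low ring roll lies along y at x = 70 mm, reaching 35 mm above the shelf.
- stay_pivot (a point): Hinge of the stay, fixed in the chest at x = -20, y = 100, z = 60 mm of the chest's frame, with the chest's axes. The stay turns about the chest's x axis. The middle of the lid's hinge line lies 130 mm behind (+x), 100 mm right (-y) and 11 mm above this point.
- stay_grip (a point): Point to pinch on the stay, a bamboo bar 14 mm wide (along the chest's x), 9 mm thick, 152 mm from pivot to round tip. This point: mid-section, 125 mm from the pivot. At the start the bar lies across the chest, from the pivot to the right (-y), just below the rim or a little raised. Pinched across its width it turns easily between fingers, so the gripper can keep pointing down as it swings.
- stay (a joint): Swing of the stay in rad: 0 lying level across the chest, 1.57 upright, 1.66 at its stop, just past upright. Slight friction keeps it where it is left; it takes under 1 N to swing.
- lid_edge (a point): Middle of the lid's free edge, half-way through its thickness. The lid: bamboo board 10 mm thick, mirror on its inside, 260 mm wide, 220 mm from hinge line to this edge. Site axes: x from this edge to the hinge, y along the hinge line, z out of the lid's outer (back) face. At the start it stands up at the back of the chest, leaning back slightly.
- lid (a joint): Opening of the lid in rad: 0 shut, 1.57 upright, more when leaning back (up to 1.9). A stiff damped hinge: near upright it stands by itself, but tipped forward below about 1.2 it sinks by its own weight in a few seconds, shut unless the raised stay stops it at about 0.84. Pushing it takes about 2 N at the edge.
- dish: Bystander: mint ceramic bowl, 90 mm across, 30 mm high, loose beside the chest; origin at the centre of its underside.
- ringbox: Bystander: square glass ring box, 64 by 64 mm, 42 mm high, loose beside the chest; origin at the centre of its underside.
- lintbrush: Bystander: stainless lint brush lying on its pad, 190 mm long (its x), 34 mm wide, 24 mm high, loose beside the chest; origin underneath, near mid-length.

How it is judged:
By the outcome, as a careful person would: the job done as asked, in the order asked, and still so for the second after the job is handed in, with the robot touching nothing.
It also fails if it takes over 51 s, if anything falls off the work surface, if the arm or the gripper's body presses on something with over 40 N, if the wrist force passes 120 N, or if a joint passes its speed limit or range.

## Working session

There is one attempt and no reset: what is moved stays moved. The work goes in short steps, Python scripts to look and compute and a tool call to move; the robot and the scene stay as the last step left them, time stands still between calls to the robot, and variables do not carry over. Pictures are saved under pics/ and viewed, at most 10 in all, crops included, and the job is handed in when it is done.

Besides the shell and the picture viewer there is one more tool, called after "Request:" as name([rows], argument=value, ...), one row to a line, values as JSON. play_rows: Moves the arm, as the interface text tells. Its arguments: {"type":"object","properties":{"steps":{"type":"array"},"claw":{"type":"number"}},"required":["steps"]}

```bash
mkdir -p pics; cat > h.py <<'E'
import numpy as np, cv2
from plant import manip, vision, order
from scipy.spatial.transform import Rotation as R
def q2R(q): return R.from_quat([q[1],q[2],q[3],q[0]])
def look(name,fn):
    s=manip.state(); im,d=vision.grab_frame(name); ci=vision.camera_info(name); K=np.array(ci["K"])
    if name=="wrist":
        T=np.eye(4); T[:3,:3]=q2R(s["tool_rot"]).as_matrix(); T[:3,3]=s["tool_pos"]; T=T@np.array(ci["T_tool_cam"])
    else:
        o=np.array(ci["orientation"]); T=np.eye(4); T[:3,:3]=o if o.shape==(3,3) else q2R(o).as_matrix(); T[:3,3]=ci["eye"]
    cv2.imwrite(f"pics/{fn}.png",im); np.savez(f"pics/{fn}.npz",d=d,K=K,T=T,im=im)
def pts(fn):
    z=np.load(f"pics/{fn}.npz"); d=z["d"]; v,u=np.indices(d.shape)
    P=np.stack([(u-z["K"][0,2])/z["K"][0,0]*d,(v-z["K"][1,2])/z["K"][1,1]*d,d],-1)
    W=P@z["T"][:3,:3].T+z["T"][:3,3]; W[d==0]=np.nan
    return W
def show():
    s=manip.state(); print({k:np.round(s[k],3) for k in("time","joint_pos","tool_pos","tool_rot","contact_force","gripper_width")})
E
python3 - <<'E'
from h import *
look("top","top0"); look("scene","scene0"); show()
print(vision.camera_info("top"),vision.camera_info("scene"))
a=np.hstack([cv2.imread("pics/top0.png"),cv2.imread("pics/scene0.png")])
E
```

```text
{'time': np.float64(0.1), 'joint_pos': array([-1.263,  0.053,  1.614, -0.   ,  1.476, -0.119]), 'tool_pos': array([ 0.259, -0.568,  0.23 ]), 'tool_rot': array([-0.001,  0.977,  0.212, -0.   ]), 'contact_force': array([-0.432, -0.344, -0.522]), 'gripper_width': np.float64(0.996)}
{'K': array([[448.94471518,   0.        , 284.51297565],
       [  0.        , 448.94471518, 200.8535243 ],
       [  0.        ,   0.        ,   1.        ]]), 'eye': array([ 0.33073016, -0.01583184,  1.0695478 ]), 'orientation': array([-0.06620709,  0.71129834, -0.69815712,  0.0474123 ])} {'K': array([[448.05735062,   0.        , 283.26785162],
       [  0.        , 448.05735062, 202.3373122 ],
       [  0.        ,   0.        ,   1.        ]]), 'eye': array([0.90069441, 0.16683466, 0.82836792]), 'orientation': array([-0.14692231,  0.5290726 ,  0.80735678, -0.21603484])}
```

View pics/top0.png

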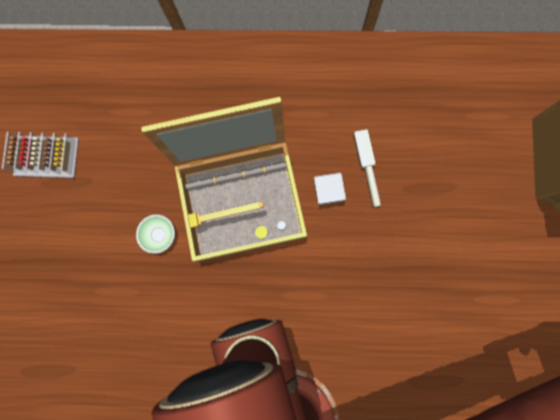

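View pics/scene0.png

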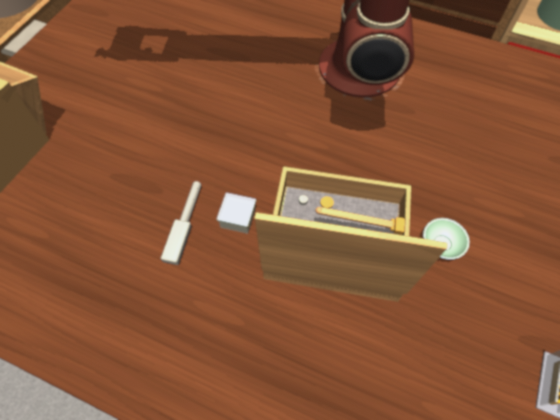

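The top view shows the chest centred near (242,205). The stay runs from its pivot at (193,219) to its tip at (262,206), and the lid's free edge from (145,128) to (280,100). The dish is at (155,234), the ring box at (330,189) and the brush at (370,168). The scene view agrees: the lid is open and the stay lies nearly level.

```bash
cat > fit.py <<'E'
from h import *
from scipy.spatial import cKDTree
W=pts("top0")
for n,(u,v) in dict(piv=(193,219),mid=(230,212),tip=(260,206),FL=(195,257),FR=(303,236),lidL=(147,128),lidM=(212,114),lidR=(279,101),dish=(155,234),rb=(330,189),brush=(365,150)).items():
    print(n,np.round(np.nanmedian(W[v-1:v+2,u-1:u+2].reshape(-1,3),0),3))
# rim: z 0.062..0.078
m=(W[...,2]>.06)&(W[...,2]<.08); m[:145]=0; m[:,:170]=0; m[:,312:]=0; m[265:]=0
P=W[m]
# model rim front/left/right walls
from scipy.optimize import least_squares
def res(p):
    c,s=np.cos(p[2]),np.sin(p[2]); d=P[:,:2]-p[:2]; x=c*d[:,0]+s*d[:,1]; y=-s*d[:,0]+c*d[:,1]
    r=np.minimum(np.abs(x+106),9)
    dl=np.minimum.reduce([np.abs(x+.106),np.abs(y-.126),np.abs(y+.126)])
    return np.minimum(dl,.02)
best=None
c0=P[:,:2].mean(0)
for dx in(-.02,0,.02):
  for a in (0.1,.2,.3):
    r=least_squares(res,[c0[0]+dx,c0[1],a],loss="soft_l1",f_scale=.003,diff_step=1e-4)
    if best is None or r.cost<best.cost: best=r
print(len(P),best.x,best.cost,np.median(res(best.x)))
c,s=np.cos(best.x[2]),np.sin(best.x[2])
def w(x,y): return best.x[:2]+[c*x-s*y,s*x+c*y]
print("FL",w(-.106,.126),"FR",w(-.106,-.126),"piv",w(-.02,.1),"hinge",w(.11,0),"grip",w(-.02,-.025))
# lid plane
d=P; L=W[100:160,150:285].reshape(-1,3); L=L[L[:,2]>.1]; 
lx=c*(L[:,0]-best.x[0])+s*(L[:,1]-best.x[1]); k=np.polyfit(L[:,2],lx,1); print("lid x=",k, "top z",np.nanpercentile(L[:,2],99),"angle",np.pi/2+np.arctan(k[0]))
ly=-s*(L[:,0]-best.x[0])+c*(L[:,1]-best.x[1]);print("ly",np.percentile(ly,[1,99]))
E
python3 fit.py
```

```text
piv [0.448 0.218 0.068]
mid [0.465 0.135 0.071]
tip [0.479 0.067 0.076]
FL [0.363 0.209 0.07 ]
FR [ 0.415 -0.03   0.063]
lidL [0.587 0.26  0.29 ]
lidM [0.615 0.142 0.29 ]
lidR [0.642 0.02  0.29 ]
dish [0.418 0.322 0.005]
rb [ 0.527 -0.092  0.043]
brush [ 0.626 -0.177  0.024]
2324 [0.69914268 0.16314548 0.23591994] 0.051356509430521606 0.004214683463663112
FL [0.56662798 0.26087906] FR [0.62552984 0.01585953] piv [0.65632293 0.2557007 ] hinge [0.80609565 0.18885661] grip [0.68554012 0.13416323]
lid x= [ 0.06850673 -0.10873605] top z 0.2925890349177601 angle 1.6391961854451151
ly [-0.12586348  0.1258972 ]
```

```bash
sed -i 's/^c0=.*/c0=np.array([.4926,.112])/; s/for dx in(-.02,0,.02)/for dx in(-.01,0,.01)/; s/for a in (0.1,.2,.3)/for a in (.2,.23)/; s/dl=np.minimum.reduce/x0=x; dl=np.minimum.reduce/; s/return np.minimum(dl,.02)/return np.minimum(dl,.015)/' fit.py
sed -i 's/^    res0//' fit.py; python3 fit.py | tail -5
python3 - <<'E'
from h import *
look("wrist","w0"); s=manip.state()
print(vision.camera_info("wrist")); print(q2R(s["tool_rot"]).as_matrix().round(3))
E
```

```text
brush [ 0.626 -0.177  0.024]
2324 [0.57623805 0.13390548 0.23461624] 0.04213073919532156 0.005613347138735396
FL [0.44385088 0.23181175] FR [ 0.50243326 -0.01328437] piv [0.533539   0.22651645] hinge [0.68322445 0.15947716] grip [0.56259772 0.104941  ]
lid x= [0.06851579 0.01759809] top z 0.2925890349177601 angle 1.6392052008801419
ly [-0.1261224   0.12563651]
{'K': array([[342.06610031,   0.        , 277.90505298],
       [  0.        , 342.06610031, 208.89744515],
       [  0.        ,   0.        ,   1.        ]]), 'T_tool_cam': array([[-7.97704845e-04, -9.54170264e-01, -2.99263214e-01,
         7.63285893e-02],
       [ 9.99999661e-01, -8.22654708e-04, -4.26110333e-05,
         6.46397508e-04],
       [-2.05532111e-04, -2.99263146e-01,  9.54170596e-01,
        -1.42159468e-01],
       [ 0.00000000e+00,  0.00000000e+00,  0.00000000e+00,
         1.00000000e+00]])}
[[ 0.91   0.414 -0.001]
 [ 0.414 -0.91   0.002]
 [ 0.    -0.002 -1.   ]]
```

```bash
cat > fit2.py <<'E'
from h import *
W=pts("top0"); m=(W[...,2]>.064)&(W[...,2]<.076); m[:150]=0; m[:,:170]=0; m[:,312:]=0; m[265:]=0
P=W[m]; cv2.imwrite("pics/m.png",m.astype(np.uint8)*255)
def xy(p,a): c,s=np.cos(a),np.sin(a); return c*p[:,0]+s*p[:,1], -s*p[:,0]+c*p[:,1]
best=max(((lambda h:(h.max(),a))(np.histogram(xy(P,a)[0],bins=np.arange(.2,.8,.003))[0]) for a in np.arange(.15,.3,.005))); a=best[1]
x,y=xy(P,a); print(best)
for n,q in(("x",x),("y",y)):
    h,e=np.histogram(q,bins=np.arange(q.min(),q.max()+.004,.004)); print(n,[(round(float(b),3),int(k)) for b,k in zip(e,h)])
L=W[90:135,140:290].reshape(-1,3); L=L[L[:,2]>.28]; lx,ly=xy(L,a); print("lid top",np.percentile(lx,[2,50,98]),np.percentile(ly,[1,99]),np.median(L[:,2]))
k=np.polyfit(ly,lx,1); print("yaw by lid",a+np.arctan(-k[0]))
E
python3 fit2.py
```

```text
(np.int64(158), np.float64(0.2550000000000001))
x [(0.394, 108), (0.398, 209), (0.402, 127), (0.406, 18), (0.41, 16), (0.414, 13), (0.418, 13), (0.422, 13), (0.426, 14), (0.43, 15), (0.434, 13), (0.438, 15), (0.442, 13), (0.446, 15), (0.45, 13), (0.454, 15), (0.458, 12), (0.462, 13), (0.466, 13), (0.47, 21), (0.474, 27), (0.478, 100), (0.482, 133), (0.486, 130), (0.49, 110), (0.494, 33), (0.498, 28), (0.502, 15), (0.506, 14), (0.51, 13), (0.514, 16), (0.518, 10), (0.522, 16), (0.526, 15), (0.53, 12), (0.534, 13), (0.538, 14), (0.542, 12), (0.546, 14), (0.55, 12), (0.554, 14), (0.558, 13), (0.562, 12), (0.566, 13), (0.57, 12), (0.574, 11), (0.578, 16), (0.582, 12), (0.586, 14), (0.59, 11), (0.594, 11), (0.598, 6), (0.602, 8), (0.606, 111), (0.61, 149), (0.614, 108), (0.618, 12)]
y [(-0.145, 96), (-0.141, 155), (-0.137, 71), (-0.133, 7), (-0.129, 7), (-0.125, 6), (-0.121, 7), (-0.117, 6), (-0.113, 8), (-0.109, 7), (-0.105, 6), (-0.101, 7), (-0.097, 9), (-0.093, 10), (-0.089, 10), (-0.085, 11), (-0.081, 11), (-0.077, 13), (-0.073, 11), (-0.069, 13), (-0.065, 17), (-0.061, 17), (-0.057, 16), (-0.053, 21), (-0.049, 23), (-0.045, 21), (-0.041, 25), (-0.037, 23), (-0.033, 26), (-0.029, 24), (-0.025, 24), (-0.021, 27), (-0.017, 27), (-0.013, 26), (-0.009, 29), (-0.005, 22), (-0.001, 29), (0.003, 27), (0.007, 24), (0.011, 26), (0.015, 26), (0.019, 24), (0.023, 29), (0.027, 25), (0.031, 25), (0.035, 27), (0.039, 22), (0.043, 27), (0.047, 25), (0.051, 22), (0.055, 30), (0.059, 20), (0.063, 25), (0.067, 20), (0.071, 24), (0.075, 23), (0.079, 18), (0.083, 23), (0.087, 28), (0.091, 38), (0.095, 38), (0.099, 38), (0.103, 47), (0.107, 164), (0.111, 166), (0.115, 60)]
lid top [0.62528028 0.63018708 0.63784248] [-0.14236903  0.11030701] 0.2899147863078604
yaw by lid 0.23667948755229729
```

```bash
cat > fit3.py <<'E'
from h import *
from scipy.optimize import least_squares
W=pts("top0"); m=(W[...,2]>.064)&(W[...,2]<.076); m[:150]=0; m[:,:170]=0; m[:,312:]=0; m[265:]=0
P=W[m]
def loc(p,Q): c,s=np.cos(p[2]),np.sin(p[2]); d=Q[:,:2]-p[:2]; return c*d[:,0]+s*d[:,1], -s*d[:,0]+c*d[:,1]
p=np.array([.4933,.1139,.25])
for _ in range(6):
    x,y=loc(p,P); D=np.stack([abs(x+.106),abs(x-.106),abs(y-.126),abs(y+.126)]); k=D.argmin(0); ok=D.min(0)<.01
    Q=P[ok]; k=k[ok]
    def res(p):
        x,y=loc(p,Q); return np.choose(k,[x+.106,x-.106,y-.126,y+.126])
    p=least_squares(res,p,loss="soft_l1",f_scale=.003).x
print("chest",p.round(4),len(Q),np.std(res(p)))
c,s=np.cos(p[2]),np.sin(p[2])
for n,q in dict(piv=(-.02,.1),hinge=(.11,0)).items(): print(n,(p[:2]+[c*q[0]-s*q[1],s*q[0]+c*q[1]]).round(4))
# stay points in chest frame
x,y=loc(p,W.reshape(-1,3)); z=W.reshape(-1,3)[:,2]
M=(abs(x+.02)<.012)&(y<.07)&(y>-.08)&(z>.055); 
for lo in np.arange(-.07,.07,.02):
    j=M&(y>=lo)&(y<lo+.02)
    if j.any(): print(round(lo+.01,3),j.sum(),np.median(x[j]).round(4),np.median(z[j]).round(4))
# lid
M=(abs(y)<.12)&(x>.1)&(z>.12); kk=np.polyfit(z[M],x[M],1); print("lid slope",kk,"ang",np.pi/2+np.arctan(kk[0]))
M=(abs(y)<.12)&(x>.1)&(z>.28);print("lid top x",np.percentile(x[M],[3,50,97]),np.percentile(z[M],[50,97]))
for n,(u0,u1,v0,v1,zl) in dict(dish=(130,180,210,260,.02),ringbox=(310,350,165,210,.035),brush=(350,385,125,210,.015)).items():
    q=W[v0:v1,u0:u1].reshape(-1,3); q=q[q[:,2]>zl]; print(n,q.min(0).round(3),q.max(0).round(3))
E
python3 fit3.py
```

```text
chest [0.4928 0.1141 0.2365] 1520 0.0027709190228517775
piv [0.4499 0.2066]
hinge [0.5997 0.1399]
-0.06 1 -0.0189 0.0749
-0.04 54 -0.0206 0.0761
-0.02 57 -0.0206 0.0737
0.0 58 -0.0201 0.0726
0.02 58 -0.0207 0.0709
0.04 56 -0.02 0.0695
0.06 57 -0.0203 0.0679
lid slope [0.07250512 0.10240964] ang 1.6431747944291404
lid top x [0.12103599 0.12432104 0.13112138] [0.28994395 0.29302281]
dish [0.374 0.271 0.02 ] [0.461 0.359 0.034]
ringbox [ 0.494 -0.127  0.036] [ 0.566 -0.054  0.048]
brush [ 0.494 -0.212  0.015] [ 0.681 -0.15   0.029]
```

The fit puts the chest at (0.493, 0.114) with yaw 0.2365. The stay is raised about 0.08 rad and the lid stands at about 1.64 rad. I'll turn the tool so that its x lies along chest y and its y along chest x, and carry it towards the stay.

Request:
play_rows([
  [[10,-11,2,0,0,-4],[28,-30,6,0,0,-10],[50,-54,11,0,0,-17],[72,-78,16,0,0,-24],[95,-102,21,0,0,-31],[117,-126,26,0,0,-38],[140,-150,31,0,0,-45],[162,-174,36,0,0,-52],[184,-198,41,0,0,-59],[206,-222,46,0,0,-66],[224,-242,50,0,0,-73],[235,-252,50,0,0,-79]],
], claw=0)

```text
time: 1.15
tool_pos: [0.3681, -0.2392, 0.1798]
tool_rot: [-0.001, 0.616, 0.787, 0.0]
contact_force: [0.1, -0.2, -0.4]
gripper_width: 0.498
grasp_force: 0.0
```

```bash
cat >> h.py <<'E'
CH=np.array([.4928,.1141,.2365])
def c2w(q): c,s=np.cos(CH[2]),np.sin(CH[2]); return np.array([CH[0]+c*q[0]-s*q[1],CH[1]+s*q[0]+c*q[1],q[2]])
RT=np.array([[-np.sin(CH[2]),np.cos(CH[2]),0],[np.cos(CH[2]),np.sin(CH[2]),0],[0,0,-1]]).T
def to(q):
    "tool-frame mm shift and turn (deg) from measured pose to chest-frame TCP point q, chest-aligned tool"
    s=manip.state(); Rc=q2R(s["tool_rot"]); d=Rc.inv().apply(c2w(q)-s["tool_pos"])*1000
    t=(Rc.inv()*R.from_matrix(RT)).as_rotvec(degrees=True)
    print("to",q,d.round(1),t.round(2),"F",np.round(s["contact_force"],1),"t",round(float(s["time"]),2),"w",round(float(s["gripper_width"]),3),"tcp chest",(R.from_euler("z",-CH[2]).apply(np.array(s["tool_pos"])-[CH[0],CH[1],0])*1000).round(1))
E
python3 -c "
from h import *
to((-.02,-.0246,.15)); show()"
```

```text
to (-0.02, -0.0246, 0.15) [288.4 185.8  30.3] [-0.05 -0.14  0.35] F [ 0.1 -0.2 -0.4] t 1.15 w 0.498 tcp chest [-204.  -314.2  179.8]
{'time': np.float64(1.15), 'joint_pos': array([-7.470e-01, -3.820e-01,  2.083e+00,  1.000e-03,  1.443e+00,
       -9.890e-01]), 'tool_pos': array([ 0.368, -0.239,  0.18 ]), 'tool_rot': array([-0.001,  0.616,  0.787,  0.   ]), 'contact_force': array([ 0.081, -0.208, -0.357]), 'gripper_width': np.float64(0.498)}
```

Request:
play_rows([
  [[14,9,2,0,0,0],[40,26,5,0,0,0],[70,45,8,0,0,0],[100,65,11,0,0,0],[130,84,14,0,0,0],[160,103,17,0,0,0],[190,123,20,0,0,0],[220,142,23,0,0,0],[248,160,26,0,0,0],[272,175,29,0,0,0],[285,184,30,0,0,0],[288,186,30,0,0,0]],
])

```text
time: 2.15
tool_pos: [0.4822, 0.0834, 0.1506]
tool_rot: [-0.001, 0.618, 0.786, -0.0]
contact_force: [-0.3, -0.7, -0.6]
gripper_width: 0.5
grasp_force: 0.0
```

```bash
python3 -c "
from h import *
look('wrist','w1')
to((-.02,-.0246,.051))"
```

```text
to (-0.02, -0.0246, 0.051) [ 3.5 -2.1 99.8] [-0.06 -0.02  0.06] F [-0.6  0.5  0. ] t 2.2 w 0.501 tcp chest [-17.8 -28.1 150.8]
```

View pics/w1.png

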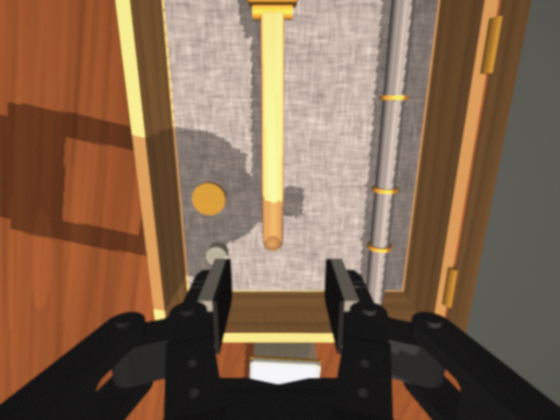

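The wrist view shows the stay vertical at column 273, with its tip at (272,243). The fingers straddle it, centred near column 279, so they're about 2 mm off, as computed. The disc at (209,199) and the pearl at (217,252) are clear of the fingers' path. Going down.

Request:
play_rows([
  [[1,0,5,0,0,0],[2,-1,18,0,0,0],[3,-2,34,0,0,0],[3,-2,50,0,0,0],[3,-2,66,0,0,0],[3,-2,80,0,0,0],[3,-2,91,0,0,0],[3,-2,98,0,0,0],[3,-2,100,0,0,0],[3,-2,100,0,0,0]],
])

```text
time: 3.03
tool_pos: [0.4791, 0.0832, 0.0507]
tool_rot: [-0.0, 0.62, 0.785, -0.0]
contact_force: [0.3, -0.1, 0.6]
gripper_width: 0.5
grasp_force: 0.0
```

Request:
play_rows([
  [[0,0,0,0,0,0],[0,0,0,0,0,0],[0,0,0,0,0,0],[0,0,0,0,0,0],[0,0,0,0,0,0],[0,0,0,0,0,0],[0,0,0,0,0,0],[0,0,0,0,0,0]],
], claw=-1)

```text
time: 3.7
tool_pos: [0.4786, 0.083, 0.0514]
tool_rot: [-0.001, 0.619, 0.785, -0.001]
contact_force: [-4.3, -3.0, 2.0]
gripper_width: 0.149
grasp_force: 58.8
```

```bash
python3 -c "
from h import *
to((-.02,-.0246,.051))
# arc: offsets from the present grip, theta0 .082 -> 1.66
import numpy as np
t0=.082
for t in np.linspace(t0,1.67,25): print(round(t,3),np.round([125*(np.cos(t0)-np.cos(t)),-125*(np.sin(t)-np.sin(t0))],1).tolist())
look('top','t1'); look('wrist','w2')"
```

```text
to (-0.02, -0.0246, 0.051) [2.3 1.1 0.4] [-0.17  0.05 -0.07] F [-4.3 -3.   2. ] t 3.7 w 0.149 tcp chest [-21.1 -26.9  51.4]
0.082 [0.0, -0.0]
0.148 [0.9, -8.2]
0.214 [2.4, -16.3]
0.28 [4.5, -24.4]
0.347 [7.0, -32.2]
0.413 [10.1, -39.9]
0.479 [13.6, -47.4]
0.545 [17.7, -54.6]
0.611 [22.2, -61.5]
0.678 [27.2, -68.1]
0.744 [32.6, -74.4]
0.81 [38.4, -80.3]
0.876 [44.6, -85.8]
0.942 [51.1, -90.9]
1.008 [57.9, -95.5]
1.074 [65.1, -99.7]
1.141 [72.5, -103.4]
1.207 [80.1, -106.6]
1.273 [87.9, -109.3]
1.339 [95.9, -111.4]
1.405 [104.0, -113.1]
1.472 [112.2, -114.1]
1.538 [120.4, -114.7]
1.604 [128.7, -114.7]
1.67 [137.0, -114.1]
```

The bar is gripped at about 127 mm radius. Now I'll swing it up along the arc in two calls.

Request:
play_rows([
  [[0.5,0,-4,0,0,0],[2,0,-13,0,0,0],[4.5,0,-25,0,0,0],[8,0,-35,0,0,0],[12,0,-44,0,0,0],[18,0,-55.5,0,0,0],[22.5,0,-62.5,0,0,0],[27.5,0,-69,0,0,0],[33,0,-75.5,0,0,0],[39,0,-81.5,0,0,0],[45,0,-87,0,0,0],[52,0,-92.5,0,0,0]],
])

```text
time: 4.8
tool_pos: [0.466, 0.135, 0.1438]
tool_rot: [-0.001, 0.619, 0.785, -0.001]
contact_force: [-4.9, 1.2, -8.0]
gripper_width: 0.141
grasp_force: 58.6
```

```bash
python3 -c "
from h import *
to((-.02,.1-.127*np.cos(.945),.041+.127*np.sin(.945)))"
```

```text
to (-0.02, np.float64(0.02561065436468543), np.float64(0.14393311059105182)) [-1.   1.1 -0.1] [-0.15 -0.05 -0.08] F [-4.9  1.2 -8. ] t 4.8 w 0.141 tcp chest [-21.1  26.6 143.8]
```

Request:
play_rows([
  [[6.5,0,-4,0,0,0],[13.5,0,-8,0,0,0],[21,0,-11.5,0,0,0],[28.5,0,-15,0,0,0],[36.5,0,-17.5,0,0,0],[44.5,0,-20,0,0,0],[52.5,0,-21.5,0,0,0],[61,0,-22.5,0,0,0],[69.5,0,-23,0,0,0],[78,0,-23,0,0,0],[84,0,-22.5,0,0,0],[87,0,-22.5,0,0,0]],
])

```text
time: 5.8
tool_pos: [0.4488, 0.2209, 0.1694]
tool_rot: [0.001, 0.619, 0.785, 0.003]
contact_force: [-0.3, 0.9, 0.5]
gripper_width: -0.001
grasp_force: 0.0
```

```bash
python3 -c "
from h import *
to((-.02,.1-.127*np.cos(1.66),.041+.127*np.sin(1.66)))"
```

```text
to (-0.02, np.float64(0.1113138479509303), np.float64(0.1674950467194002)) [-2.8 -2.3  1.9] [ 0.39 -0.12 -0.04] F [-0.3  0.9  0.5] t 5.8 w -0.001 tcp chest [-17.7 114.1 169.4]
```

The gripper is shut on nothing, so the bar slipped out. Looking.

```bash
python3 -c "
from h import *
look('top','t2'); look('scene','s2'); look('wrist','w3')
a=cv2.resize(cv2.imread('pics/s2.png')[120:330,220:500],(560,420)); b=cv2.resize(cv2.imread('pics/t2.png')[80:280,120:330],(420,400)); 
c=np.zeros((420,240,3),np.uint8)
cv2.imwrite('pics/s2c.png',a); 
cv2.imwrite('pics/mix.png',cv2.resize(np.hstack([a,cv2.imread('pics/w3.png')]),(800,300)))"
```

```text
(no output)
```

View pics/mix.png

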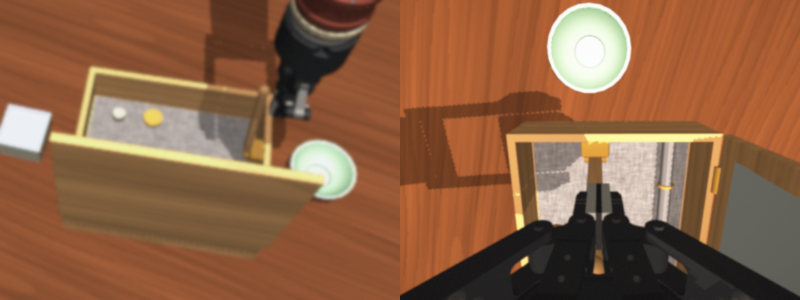

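In the scene crop the bar stands nearly upright at about (265,120), and the gripper is past it on the dish side. I'll measure the bar's angle from depth.

```bash
cat > bar.py <<'E'
from h import *
import sys
for fn in sys.argv[1:]:
    W=pts(fn).reshape(-1,3); q=R.from_euler("z",-CH[2]).apply(W-[CH[0],CH[1],0])
    M=(abs(q[:,0]+.02)<.014)&(q[:,2]>.08)&(q[:,2]<.24)&(q[:,1]>-.1)&(q[:,1]<.135); q=q[M]
    print(fn,len(q))
    for z in np.arange(.08,.24,.015):
        j=(q[:,2]>=z)&(q[:,2]<z+.015)
        if j.any(): print(round(z+.0075,4),j.sum(),np.percentile(q[j,1],[5,50,95]).round(3),q[j,0].mean().round(3))
E
python3 bar.py s2 w3 t2
```

```text
s2 397
0.0875 25 [0.095 0.098 0.103] -0.017
0.1025 23 [0.094 0.097 0.102] -0.017
0.1175 26 [0.092 0.096 0.101] -0.017
0.1325 28 [0.091 0.095 0.099] -0.017
0.1475 27 [0.09  0.093 0.098] -0.017
0.1625 31 [0.089 0.092 0.097] -0.017
0.1775 58 [0.088 0.104 0.109] -0.015
0.1925 63 [0.087 0.095 0.108] -0.016
0.2075 77 [0.085 0.091 0.104] -0.019
0.2225 23 [0.102 0.113 0.121] -0.011
0.2375 16 [0.097 0.098 0.105] -0.019
w3 9037
0.0875 183 [0.102 0.103 0.104] -0.022
0.1025 222 [0.1   0.101 0.102] -0.022
0.1175 192 [0.099 0.1   0.101] -0.022
0.1325 13 [0.098 0.099 0.099] -0.028
0.1775 786 [0.119 0.124 0.124] -0.019
0.1925 1306 [0.094 0.122 0.124] -0.019
0.2075 2165 [0.093 0.123 0.126] -0.019
0.2225 2467 [0.105 0.125 0.125] -0.02
0.2375 1703 [0.12 0.13 0.13] -0.02
t2 128
0.0875 7 [0.094 0.096 0.101] -0.025
0.1025 8 [0.092 0.094 0.099] -0.023
0.1175 12 [0.091 0.092 0.098] -0.023
0.1325 6 [0.09  0.093 0.097] -0.024
0.1475 10 [0.089 0.09  0.096] -0.024
0.1625 10 [0.088 0.088 0.094] -0.023
0.1775 18 [0.086 0.093 0.103] -0.021
0.1925 14 [0.085 0.091 0.103] -0.022
0.2075 43 [0.083 0.088 0.093] -0.021
```

The bar stands at about 1.49 rad, so it's not yet at its stop. I'll go over it to its right side and push it left with the shut fingers until the stop is felt.

Request:
play_rows([
  [[2,-1,-12,0,0,0],[3,-2,-38,0,0,0],[3,-2,-60,0,0,0],[0,-2,-70,0,0,0],[-15,-2,-71,0,0,0],[-38,-2,-71,0,0,0],[-58,-2,-68,0,0,0],[-66,-2,-55,0,0,0],[-66,-2,-30,0,0,0],[-66,-2,-10,0,0,0],[-66,-2,0,0,0,0],[-66,-2,0,0,0,0]],
], claw=-1)

```text
time: 6.95
tool_pos: [0.4584, 0.1537, 0.1625]
tool_rot: [-0.002, 0.62, 0.785, -0.002]
contact_force: [-0.9, -0.9, -0.4]
gripper_width: 0.002
grasp_force: 0.0
```

```bash
python3 -c "
from h import *
to((-.02,.096,.172)); look('scene','s3'); look('wrist','w4')"; python3 bar.py s3 w4
```

```text
to (-0.02, 0.096, 0.172) [49.4  4.  -9.5] [-0.37 -0.04 -0.12] F [-0.9 -0.9 -0.4] t 6.95 w 0.002 tcp chest [-24.1  46.6 162.5]
s3 400
0.0875 24 [0.095 0.098 0.103] -0.017
0.1025 24 [0.094 0.097 0.102] -0.017
0.1175 25 [0.092 0.096 0.1  ] -0.017
0.1325 27 [0.091 0.094 0.099] -0.017
0.1475 30 [0.09  0.093 0.098] -0.017
0.1625 34 [0.038 0.091 0.097] -0.017
0.1775 47 [0.037 0.088 0.095] -0.017
0.1925 39 [0.036 0.089 0.094] -0.017
0.2075 82 [0.036 0.087 0.095] -0.018
0.2225 41 [0.034 0.042 0.061] -0.009
0.2375 27 [0.03  0.034 0.056] -0.011
w4 12374
0.0875 89 [0.102 0.103 0.103] -0.022
0.1025 108 [0.1   0.101 0.102] -0.022
0.1175 133 [0.099 0.1   0.101] -0.022
0.1325 172 [0.098 0.099 0.1  ] -0.022
0.1475 221 [0.097 0.098 0.098] -0.022
0.1625 364 [0.057 0.096 0.097] -0.022
0.1775 1320 [0.053 0.057 0.096] -0.022
0.1925 1555 [0.053 0.057 0.095] -0.022
0.2075 4169 [0.039 0.058 0.094] -0.022
0.2225 1682 [0.039 0.058 0.062] -0.021
0.2375 2561 [0.055 0.063 0.064] -0.02
```

Request:
play_rows([
  [[4,1,-2,0,0,0],[12,2,-5,0,0,0],[20,3,-8,0,0,0],[26,3,-8,0,0,0],[31,3,-8,0,0,0],[35,3,-8,0,0,0],[39,3,-8,0,0,0],[43,3,-8,0,0,0],[46,3,-8,0,0,0],[48,3,-8,0,0,0],[50,3,-8,0,0,0],[50,3,-8,0,0,0]],
])

```text
time: 8.05
tool_pos: [0.4519, 0.2031, 0.1741]
tool_rot: [0.0, 0.619, 0.785, -0.001]
contact_force: [0.5, -2.5, 0.4]
gripper_width: 0.001
grasp_force: 1.1
```

```bash
python3 -c "
from h import *
to((-.02,.096,.17)); look('scene','s4'); look('wrist','w5')"; python3 bar.py s4 w5
```

```text
to (-0.02, 0.096, 0.17) [-0.1 -1.1  4.1] [-0.03  0.08 -0.09] F [ 0.5 -2.5  0.4] t 8.05 w 0.001 tcp chest [-18.9  96.1 174.1]
s4 301
0.0875 28 [0.099 0.102 0.107] -0.018
0.1025 35 [0.101 0.102 0.108] -0.018
0.1175 31 [0.102 0.104 0.11 ] -0.018
0.1325 33 [0.103 0.105 0.111] -0.019
0.1475 38 [0.105 0.107 0.112] -0.018
0.1625 26 [0.106 0.11  0.114] -0.016
0.1775 25 [0.086 0.09  0.111] -0.014
0.1925 36 [0.086 0.088 0.096] -0.014
0.2075 14 [0.086 0.086 0.12 ] -0.017
0.2225 34 [0.083 0.089 0.101] -0.012
0.2375 1 [0.081 0.081 0.081] -0.024
w5 8477
0.0875 81 [0.106 0.107 0.108] -0.022
0.1025 99 [0.108 0.109 0.109] -0.022
0.1175 109 [0.109 0.11  0.111] -0.022
0.1325 148 [0.111 0.111 0.112] -0.022
0.1475 184 [0.112 0.113 0.113] -0.022
0.1625 233 [0.113 0.114 0.115] -0.022
0.1775 436 [0.102 0.115 0.116] -0.02
0.1925 938 [0.102 0.103 0.117] -0.019
0.2075 2576 [0.091 0.107 0.119] -0.02
0.2225 2797 [0.088 0.107 0.109] -0.02
0.2375 876 [0.102 0.108 0.112] -0.02
```

The slope gives about 1.66 rad and the finger force is 2.5 N. A 2 mm nudge will confirm the stop.

Request:
play_rows([
  [[1,0,0,0,0,0],[2,0,0,0,0,0],[2,0,0,0,0,0],[2,0,0,0,0,0]],
])

```text
time: 8.48
tool_pos: [0.4518, 0.2036, 0.1741]
tool_rot: [0.001, 0.62, 0.785, -0.002]
contact_force: [1.0, -8.5, -0.4]
gripper_width: 0.002
grasp_force: 4.0
```

```bash
python3 -c "
from h import *
to((-.02,.096,.174))"
```

```text
to (-0.02, 0.096, 0.174) [-0.6 -1.1  0.1] [-0.04  0.24 -0.13] F [ 1.  -8.5 -0.4] t 8.48 w 0.002 tcp chest [-18.9  96.6 174.1]
```

The force rose to 8.5 N without motion, so the stay is at its stop. I'll back off, rise, and go over the lid to behind it.

Request:
play_rows([
  [[-4,0,0,0,0,0],[-15,0,0,0,0,0],[-32,0,-3,0,0,0],[-48,0,-12,0,0,0],[-60,0,-30,0,0,0],[-70,0,-55,0,0,0],[-80,0,-82,0,0,0],[-88,0,-110,0,0,0],[-94,0,-135,0,0,0],[-97,0,-155,0,0,0],[-97,0,-168,0,0,0],[-97,0,-172,0,0,0]],
])

```text
time: 9.48
tool_pos: [0.4749, 0.1109, 0.3493]
tool_rot: [0.001, 0.62, 0.785, 0.002]
contact_force: [0.4, -0.0, 0.7]
gripper_width: -0.0
grasp_force: 0.0
```

Request:
play_rows([
  [[0,5,0,0,0,0],[0,18,0,0,0,0],[0,38,0,0,0,0],[0,60,0,0,0,0],[0,84,0,0,0,0],[0,108,0,0,0,0],[0,132,0,0,0,0],[0,155,0,0,0,0],[0,174,0,0,0,0],[0,187,0,0,0,0],[0,194,0,0,0,0],[0,194,0,0,0,0]],
])

```text
time: 10.48
tool_pos: [0.663, 0.1566, 0.3431]
tool_rot: [-0.002, 0.619, 0.785, -0.001]
contact_force: [0.1, 0.4, -0.2]
gripper_width: 0.001
grasp_force: 0.0
```

```bash
python3 -c "
from h import *
to((.175,0,.245)); look('scene','s5'); look('top','t5'); look('wrist','w6')
W=pts('w6').reshape(-1,3); q=R.from_euler('z',-CH[2]).apply(W-[CH[0],CH[1],0])
M=(q[:,2]>.2)&(q[:,2]<.31)&(abs(q[:,1])<.13)&(q[:,0]<.15); q=q[M]; print(len(q),q.min(0),q.max(0))"; python3 bar.py s5
```

```text
to (0.175, 0, 0.245) [-1.5 -0.  98.1] [-0.24 -0.04 -0.07] F [ 0.1  0.4 -0.2] t 10.48 w 0.001 tcp chest [175.4   1.4 343.1]
10935 [-0.02742158 -0.11448044  0.20001934] [0.13067989 0.12987336 0.29228119]
s5 89
0.0875 18 [0.1   0.103 0.107] -0.016
0.1025 11 [0.103 0.106 0.109] -0.015
0.1175 3 [0.108 0.109 0.109] -0.015
0.1325 1 [0.112 0.112 0.112] -0.017
0.1475 1 [0.113 0.113 0.113] -0.016
0.1625 5 [0.113 0.114 0.114] -0.015
0.1775 9 [0.113 0.114 0.116] -0.015
0.1925 15 [0.112 0.115 0.117] -0.015
0.2075 26 [0.113 0.116 0.12 ] -0.018
```

View pics/s5.png

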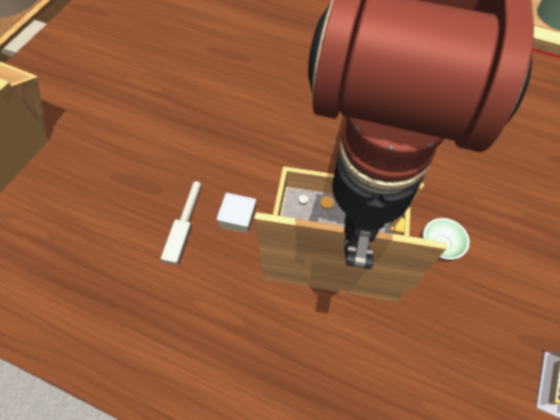

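The bar is still at its stop and the fingers are behind the lid at (360,258). Lowering, then pushing the lid forward slowly.

Request:
play_rows([
  [[0,0,5,0,0,0],[0,0,18,0,0,0],[0,0,36,0,0,0],[0,0,55,0,0,0],[0,0,73,0,0,0],[0,0,88,0,0,0],[0,0,96,0,0,0],[0,-4,98,0,0,0],[0,-10,98,0,0,0],[0,-16,98,0,0,0],[0,-22,98,0,0,0],[0,-28,98,0,0,0]],
])

```text
time: 11.63
tool_pos: [0.6355, 0.1496, 0.2501]
tool_rot: [0.001, 0.619, 0.785, 0.001]
contact_force: [1.0, 0.5, 3.4]
gripper_width: 0.001
grasp_force: 1.8
```

Request:
play_rows([
  [[0,-5,0,0,0,0],[0,-10,0,0,0,0],[0,-15,0,0,0,0],[0,-20,0,0,0,0],[0,-25,0,0,0,0],[0,-30,0,0,0,0],[0,-35,0,0,0,0],[0,-40,0,0,0,0],[0,-45,0,0,0,0],[0,-50,0,0,0,0]],
])

```text
time: 12.47
tool_pos: [0.5865, 0.1379, 0.2487]
tool_rot: [0.0, 0.619, 0.785, 0.0]
contact_force: [1.5, 0.8, 2.1]
gripper_width: 0.002
grasp_force: 0.8
```

```bash
python3 -c "
from h import *
to((.045,0,.245))"
```

```text
to (0.045, 0, 0.245) [ -1.2 -51.7   3.7] [ 0.04  0.01 -0.1 ] F [1.5 0.8 2.1] t 12.47 w 0.002 tcp chest [ 96.7   1.1 248.7]
```

Contact is light, about 2 N. Continuing past the tipping angle.

Request:
play_rows([
  [[0,-5,0,0,0,0],[0,-10,0,0,0,0],[0,-15,0,0,0,0],[0,-20,0,0,0,0],[0,-25,0,0,0,0],[0,-30,0,0,0,0],[0,-35,0,0,0,0],[0,-40,0,0,0,0],[0,-45,0,0,0,0],[0,-50,0,0,0,0],[0,-55,0,0,0,0],[0,-58,0,0,0,0]],
])

```text
time: 13.47
tool_pos: [0.5298, 0.1244, 0.2483]
tool_rot: [-0.0, 0.619, 0.785, -0.0]
contact_force: [-0.1, -0.2, 0.1]
gripper_width: -0.0
grasp_force: 0.0
```

Request:
play_rows([
  [[0,5,-3,0,0,0],[0,15,-10,0,0,0],[0,30,-25,0,0,0],[0,50,-45,0,0,0],[0,70,-65,0,0,0],[0,90,-80,0,0,0],[0,110,-95,0,0,0],[0,125,-105,0,0,0],[0,135,-110,0,0,0],[0,140,-110,0,0,0],[0,140,-110,0,0,0],[0,140,-110,0,0,0]],
])

```text
time: 14.47
tool_pos: [0.6664, 0.1571, 0.3573]
tool_rot: [-0.001, 0.619, 0.785, -0.001]
contact_force: [-0.2, -0.1, 0.9]
gripper_width: 0.002
grasp_force: 0.0
```

```bash
cat > lid.py <<'E'
from h import *
import sys
fn=sys.argv[1]
show(); look('scene',fn)
W=pts(fn).reshape(-1,3); q=R.from_euler('z',-CH[2]).apply(W-[CH[0],CH[1],0])
M=(q[:,2]>.1)&(q[:,2]<.3)&(q[:,1]>-.12)&(q[:,1]<-.06)&(q[:,0]<.14); q=q[M]
ex=q[q[:,2]>np.percentile(q[:,2],96)].mean(0)
k=np.polyfit(q[:,2],q[:,0],1); print(len(q),"lid angle",np.pi/2+np.arctan(k[0]),"top",ex)
E
python3 lid.py s6
```

```text
{'time': np.float64(14.467), 'joint_pos': array([ 0.123,  0.151,  1.301, -0.   ,  1.691, -0.112]), 'tool_pos': array([0.666, 0.157, 0.357]), 'tool_rot': array([-0.001,  0.619,  0.785, -0.001]), 'contact_force': array([-0.18 , -0.062,  0.897]), 'gripper_width': np.float64(0.002)}
3802 lid angle 0.8735169671499428 top [-0.02512203 -0.09061549  0.24418952]
```

The lid is sinking and was at about 0.87 rad. I'll wait two seconds and check again.

Request:
play_rows([
  [[0,0,-10,0,0,0],[0,0,-20,0,0,0],[0,0,-20,0,0,0],[0,0,-20,0,0,0],[0,0,-20,0,0,0],[0,0,-20,0,0,0],[0,0,-20,0,0,0],[0,0,-20,0,0,0],[0,0,-20,0,0,0],[0,0,-20,0,0,0],[0,0,-20,0,0,0],[0,0,-20,0,0,0]],
])

```text
time: 15.52
tool_pos: [0.6666, 0.1571, 0.3783]
tool_rot: [-0.0, 0.619, 0.785, -0.0]
contact_force: [-0.1, -0.3, 0.3]
gripper_width: 0.0
grasp_force: 0.0
```

Request:
play_rows([
  [[0,0,0,0,0,0],[0,0,0,0,0,0],[0,0,0,0,0,0],[0,0,0,0,0,0],[0,0,0,0,0,0],[0,0,0,0,0,0],[0,0,0,0,0,0],[0,0,0,0,0,0],[0,0,0,0,0,0],[0,0,0,0,0,0],[0,0,0,0,0,0],[0,0,0,0,0,0]],
])

```text
time: 16.52
tool_pos: [0.6666, 0.1571, 0.3783]
tool_rot: [0.0, 0.619, 0.785, -0.0]
contact_force: [-0.2, -0.4, 0.1]
gripper_width: -0.004
grasp_force: 0.0
```

```bash
python3 lid.py s7; python3 -c "
from h import *
look('top','t7'); cv2.imwrite('pics/m7.png',cv2.resize(np.hstack([cv2.imread('pics/s7.png'),cv2.imread('pics/t7.png')]),(800,300)))"
```

```text
{'time': np.float64(16.517), 'joint_pos': array([ 0.123,  0.149,  1.269, -0.   ,  1.723, -0.112]), 'tool_pos': array([0.667, 0.157, 0.378]), 'tool_rot': array([ 0.   ,  0.619,  0.785, -0.   ]), 'contact_force': array([-0.235, -0.417,  0.104]), 'gripper_width': np.float64(-0.004)}
3783 lid angle 0.8343916051387302 top [-0.03160801 -0.09060064  0.23870268]
```

View pics/m7.png

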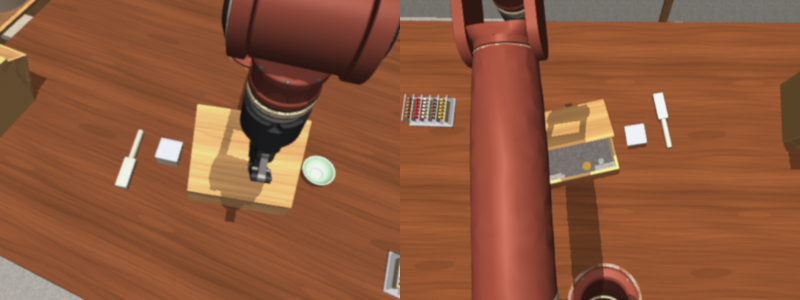

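The lid has settled at about 0.834 rad, held half open by the stay. The left panel shows it at (245,160), with the dish, ring box and brush unmoved and the gripper clear above. Handing in.

```bash
python3 -c "
from h import *
print(order.job_done())"
```

```text
the job is handed in; nothing more can be done
None
```

The job is handed in at about 16.5 s: the stay is up at its stop, the lid rests on it half open at about 0.83 rad, and the dish, ring box and brush look unmoved; the stay slipped from the grip near upright, so I pushed it the rest of the way with closed fingers.

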